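# Load a filter cartridge into the vee cradle and clamp it

## Task

Roll the white and blue filter cartridge along the deck of its stand into the vee, never gripping or lifting it and holding it back so that it does not drop in, then let go of it so that it centres itself. Then swing the clamp over and press its sprung pad onto the cartridge just until it is felt to bear firmly and stays there holding it, without crushing it, and leave the other things where they are.

Things in the scene. Friction and masses are not known exactly. Their poses are not given: they have to be found in the camera images.
- stand: Fixed filter stand, base 300 x 130 x 10 mm with two upright plates 20 mm thick at local y = +-50 mm; the 80 mm between them is open down to the base. Origin: centre of underside, on the worktop. Local x: rolling direction, from blue deck to white vee to clamp hinge; y along the vee; z up. Hinge cheeks at x 85 to 115, |y| < 26, up to 134 mm high
- crest (a point): Edge where the level deck (top 51 mm above the worktop) breaks into the vee's 45 degree flank: stand's local (-26, 0, 51) mm. Deck runs from here back to x = -125 mm, where a lip stands 6 mm high. The vee is 90 degrees, apex at x = 0, 25 mm above the worktop, far flank up to x = +36 mm
- vee (a point): Where the cartridge's axis lies when seated in the vee: stand's local (0, 0, 60.4) mm, axes as the stand's. From the crest the axis drops 15.6 mm to here; let go at the crest the cartridge exceeds the allowed 0.3 m/s, so hold it back, e.g. loosely between fingers set a few mm wider than it and moved slowly
- cartridge: White cylinder with blue ends, 50 mm diameter, 170 mm long, 0.28 to 0.56 kg, lying across both plates of the deck (axis 76 mm above the worktop), roughly parallel to the vee, free to roll. Origin mid-length on its axis, own y along the axis. Thin-walled: fingers may lean on it with up to 15 N (a gripper shut on it crushes it), the clamp with up to 15 N; may rise 12 mm at most
- clamp_arm: Steel bar 24 x 12 mm hinged about the stand's y. Origin on the hinge, at stand's local (100, 0, 118) mm; own -x points along the arm to the handle, own z out of the back face. Level, it reaches over the vee, handle above the deck; starts raised 1.92 to 2.2 rad from level, leaning back. Stiff hinge: 0.6 N m friction (3.5 N at the handle, plus the arm's weight), stays where left
- clamp_handle (a point): Centre of the red round cross bar at the arm's end, 20 mm diameter, 60 mm long along the stand's y, 170 mm from the hinge. Push or press it with shut fingers from the arm's back side. Once the pad bears, each further 1 N at the handle adds 1.7 N at the pad; let go, the hinge friction keeps up to about 6 N of pad force
- pad_line (a point): Point on the arm's centre line 100 mm from the hinge. Here a set screw carries the black pad (26 mm diameter) on the arm's underside on a spring of 5 N/mm, 10 mm travel. The pad face stands 22 to 44 mm off this point, set anew each time and not measured: it meets a seated cartridge (top 85 mm high) with the arm about 0.11 rad above to 0.11 below level. Feel for it
- used_cartridge: Bystander, leave alone: used filter cartridge, yellow, standing upright, 50 mm diameter, 170 mm tall. Origin at the centre of its underside
- seal_ring: Bystander, leave alone: black rubber ring lying flat beside the stand, 54 mm across, 6 mm high. Origin at the centre of its underside
- spray_bottle: Bystander, leave alone: green bottle with blue cap, 70 mm diameter, 200 mm tall. Origin at the centre of its underside
- steel_bowl: Bystander, leave alone: steel bowl, 120 mm across, 45 mm high. Origin at the centre of its underside
- strap_wrench: Bystander, leave alone: wrench lying flat, 160 mm long. Origin at the centre of its underside (its middle)
- spare_jar: Bystander, leave alone: small jar beside the stand, 56 mm diameter, 60 mm tall. Origin at the centre of its underside
- rinse_cup: Bystander, leave alone: blue plastic cup, 72 mm across, 85 mm tall. Origin at the centre of its underside
There are look-alikes about, which are no part of the job. What is shaped like the cartridge but pink or purple is not meant.

How it is judged:
On the way:
1. the cartridge lies centred and at rest in the vee, let go, with the clamp not yet on it (x of cartridge in the frame of vee between -0.003 and 0.003 m and z of cartridge in the frame of vee between -0.003 and 0.003 m and y of cartridge in the frame of vee between -0.025 and 0.025 m and angle between the y axis of cartridge and the y axis of stand, either way round below 0.03 rad and linear speed of cartridge below 0.02 m/s and contact force between the fingers and cartridge below 0.2 N and contact force between clamp_arm and cartridge below 0.1 N), for 0.3 s.
At the end, for the whole second after the job is handed in: The cartridge rests in the vee: axis within 3 mm of the seat line across and in height, 25 mm along it, 0.03 rad in direction. The clamp pad by itself presses it with 2.5 to 15 N, the fingers are off it, and every bystander is within 20 mm of its start (x of cartridge in the frame of vee between -0.003 and 0.003 m and z of cartridge in the frame of vee between -0.003 and 0.003 m and y of cartridge in the frame of vee between -0.025 and 0.025 m and angle between the y axis of cartridge and the y axis of stand, either way round below 0.03 rad and linear speed of cartridge below 0.02 m/s and contact force between the fingers and cartridge below 0.2 N and contact force between clamp_arm and cartridge between 2.5 and 15 N and distance of each of used_cartridge, seal_ring, spray_bottle, steel_bowl, strap_wrench, spare_jar, rinse_cup from where it was at the start of the episode below 0.02 m); the robot touches nothing.
It fails at once if the fingers press the cartridge with more than 15 N (contact force between the fingers and cartridge above 15 N).
It fails at once if the clamp presses the cartridge with more than 15 N (contact force between clamp_arm and cartridge above 15 N).
It fails at once if the cartridge is let run or drop faster than 0.3 m/s (linear speed of cartridge above 0.3 m/s).
It fails at once if the cartridge is lifted more than 12 mm off the deck (height (world z) of cartridge above 0.088 m).
It fails at once if a bystander is moved more than 20 mm (distance of any of used_cartridge, seal_ring, spray_bottle, steel_bowl, strap_wrench, spare_jar, rinse_cup from where it was at the start of the episode above 0.02 m).
It also fails if it takes over 72 s, if anything falls off the work surface, if the arm or the gripper's body presses on something with over 40 N, if the wrist force passes 120 N, or if a joint passes its speed limit or range.

## Robot

A 7-joint arm with a two-finger parallel gripper is mounted at the origin on the work surface. World frame = base frame: x ahead of the robot, y to its left, z up, the work surface at z = 0. Lengths are in m, angles in rad, forces in N, time in s.
With the tool pointing down it reaches from about 0.4 to 0.9 m from the base axis. Payload 5.6 kg.
Tool frame: the origin (TCP) lies at the centre of the arm's flange, where the gripper is bolted on; the fingertips stand 190 mm ahead of it and the grasp point (between the pads) lies 171 mm ahead of it; x points along the fingers, y is the direction in which the jaws open and shut, and the axes are right-handed (so a half turn about x gives the same grasp; the last joint's range is limited). The gripper opens to 92 mm and grips with 3 to 60 N. Pads are 20 mm wide; open, the fingers measure 128 mm over their backs; the gripper's body (75 mm by 189 mm) begins 69 mm behind the grasp point.
Start: joints at [1.232, 0.468, -0.012, 1.603, 0.006, 1.071, -0.056], TCP at [0.189, -0.622, 0.405] pointing down, gripper open.
Joint ranges: [-2.53, 2.53], [-0.31, 2.02], [-1.57, 1.55], [0.28, 2.44], [-1.29, 4.43], [0.15, 1.84], [-2.92, 2.92]. Speed limits (rad/s): [2.57, 2.57, 3.14, 3.14, 3.14, 3.14, 3.14].

## Interface

Orientations are given as [roll, pitch, yaw] about the fixed x, y, z axes, in that order (R = Rz(yaw) Ry(pitch) Rx(roll)).
In Python, from workcell import readout, vision, ctrl gives the robot as it stands.
- The arm moves only by the tool jog_arm, never from a script. Its arguments are lists of equal length, an entry for each row: "twist": the turn, a rotation vector about the tool's x, y, z in rad, a list of three; "slide": the shift along the tool's x, y, z in mm, a list of three; "jaw": the opening, from 0 (shut) to 1 (fully open). A call has 1 to 12 rows; each row is the pose to reach, as a shift and turn from the pose commanded when the call began, along the tool's axes at that moment; what a row does not reach only later rows make up. A row lasts 1/12 s, in which the tool goes at most 41.7 mm and 7.16 degrees, less where a joint would pass 70% of its speed; a pose out of reach is approached as far as the arm can. A call with a gripper value outside its range is refused whole. The fingers move at their own pace and stop on an object; "squeeze" is the grip in N (left out, the last holds). Time passes only in rows, so rows that repeat a pose let the fingers close. It gives the time, the measured TCP pose, the force and the opening at its end, in the units of the state.
- readout.sense(): the state, without advancing time (a new reading comes with each control period).
- vision.snapshot(name): name is "side" or "top" or "wrist"; returns (picture, depth): 420x560x3 uint8, red, green, blue; 420x560 float32, m along the optical axis (not along the pixel's ray), 0 where there is no reading.
- vision.camera_info(name): a dict with "fx", "fy", "cx", "cy" (pixels), "position" and "orientation" of the camera in the world. Camera axes: x right, y down, z forward; pixel columns grow to the right and rows downward; lengths in m; the calibration is good to about 2 mm. A picture is of the moment at which its call begins: read the wrist's pose just before it. camera_info takes no time and is no camera call; for the wrist camera it gives the pose at the moment of the call.
- ctrl.job_done(): hands the job in, once; it reports no verdict.
Trained networks look in the newest picture that a camera, given by its name, has taken for a name from the list of things; names that differ only in an ending like _2 or _b are one class to them, and where a whole thing is asked for, a point or a joint stands for the part that bears it (a point fixed in the world has none). Each returns a list of dicts, best first, with "score" (0 to 1); they miss things now and then, are a little off and sometimes report something else, mostly with a low value. They report only what shows in the picture. A call takes as long as a camera call. They do not tell look-alikes from the thing itself.
- vision.cut_out(camera, thing): "region" (420x560 bool, what is visible of it) and "centre" ([row, column] in pixels, amid what is visible of it).
The state is a dict: "t": time; "joint_positions": joint angles; "qvel": joint speeds; "joint_torque": joint torques, N m; "eef_pos": TCP position; "ee_rot": TCP orientation; "contact_force": force on the tool from outside, world axes, zero at the start; "wrist_torque": the same for the moment, N m; "width": finger opening in m.
Only numpy, scipy, OpenCV 4.12 (cv2) and the standard library are available. Lean on these libraries where they do the work, as an engineer would, in place of code of your own. Each camera call takes 0.05 s, during which the arm holds its last target.

## Working session

There is one attempt and no reset: what is moved stays moved. The work goes in short steps, Python scripts to look and compute and a tool call to move; the robot and the scene stay as the last step left them, time stands still between calls to the robot, and variables do not carry over. Pictures are saved under pics/ and viewed, and the job is handed in when it is done.

Besides the shell and the picture viewer there is one more tool, called after "Call:" as a command line: name --argument value ..., lists and objects as JSON in quotes. jog_arm: Moves the arm, as the interface text tells. Its arguments: {"type":"object","properties":{"twist":{"type":"array"},"slide":{"type":"array"},"jaw":{"type":"array"},"squeeze":{"type":"number"}},"required":["twist","slide","jaw"]}

```bash
ls; mkdir -p pics; cat > h.py <<'E'
import numpy as np, cv2
from workcell import readout, vision, ctrl
from scipy.spatial.transform import Rotation as Rn
def Rm(o):
    o=np.array(o,float)
    if o.shape==(3,3): return o
    if o.shape==(4,): return Rn.from_quat(o).as_matrix()
    return Rn.from_euler('xyz',o).as_matrix()
def cloud(cam,d):
    i=vision.camera_info(cam)
    v,u=np.mgrid[0:420,0:560]
    P=np.stack([(u-i['cx'])/i['fx']*d,(v-i['cy'])/i['fy']*d,d],-1)
    return P@Rm(i['orientation']).T+np.array(i['position'])
def save(n,p): cv2.imwrite('pics/'+n+'.png',p[:,:,::-1])
E
python3 - <<'E'
from h import *
print(readout.sense())
for c in ['side','top']:
    p,d=vision.snapshot(c); save(c+'0',p); np.savez('/tmp/'+c+'0.npz',p=p,d=d,P=cloud(c,d)); print(vision.camera_info(c))
    for t in ['stand','cartridge','clamp_arm','clamp_handle']:
        for r in vision.cut_out(c,t): print(c,t,r['score'],r['centre'],r['region'].sum())
E
```

```text
pics
{'t': 0.0, 'joint_positions': array([ 1.23201668,  0.46838494, -0.01160956,  1.60365508,  0.00601149,
        1.07142077, -0.05632826]), 'qvel': array([ 0.0003161 ,  0.00046002, -0.0002448 , -0.00037549, -0.00108701,
       -0.00098782, -0.00069948]), 'joint_torque': array([ 6.35587658e-04, -5.20571351e+01, -1.19291770e-02, -2.43743813e+01,
       -5.65380778e-02,  1.73184613e-02,  1.79236167e-04]), 'eef_pos': array([ 0.18934504, -0.62153418,  0.403722  ]), 'ee_rot': array([-1.49751348,  1.56896261,  1.93977829]), 'contact_force': array([ 0.33320653, -0.01245221, -0.09841528]), 'wrist_torque': array([-0.03990983, -0.00087059, -0.0039247 ]), 'width': 0.0918921830017873}
{'fx': 519.8776040135754, 'fy': 519.8776040135754, 'cx': 276.52099433269564, 'cy': 214.35378105824938, 'position': array([0.39486086, 1.26850367, 1.38573343]), 'orientation': array([-2.38133299, -0.01791859, -2.9974607 ])}
side stand 0.48 [295.8, 220.6] 980
side cartridge 0.88 [193.1, 348.1] 584
side cartridge 0.87 [188.8, 293.4] 646
side cartridge 0.75 [217.4, 214.6] 586
side clamp_arm 0.82 [212.7, 284.8] 274
side clamp_handle 0.71 [212.5, 284.8] 245
side clamp_handle 0.66 [127.2, 266.0] 411
side clamp_handle 0.62 [139.0, 301.6] 395
{'fx': 473.29020920980946, 'fy': 473.29020920980946, 'cx': 292.0889766481716, 'cy': 208.8184662695085, 'position': array([0.36456355, 0.00822784, 1.41886249]), 'orientation': array([-3.01832029, -0.00381197, -1.54404344])}
top stand 0.79 [220.0, 282.2] 3898
top cartridge 0.89 [288.4, 353.3] 962
top cartridge 0.75 [128.5, 286.1] 983
top cartridge 0.63 [217.4, 323.3] 1118
top clamp_arm 0.59 [208.5, 232.7] 649
top clamp_handle 0.81 [209.6, 236.4] 546
```

View pics/side0.png

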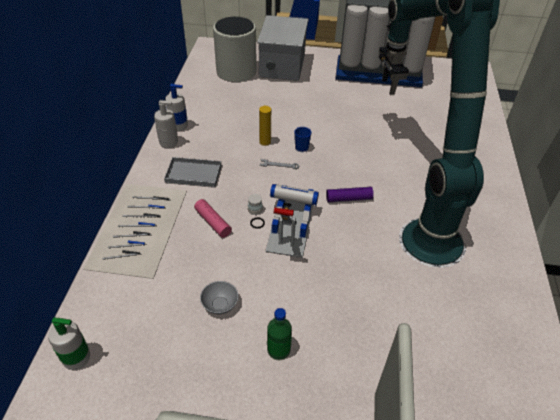

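View pics/top0.png

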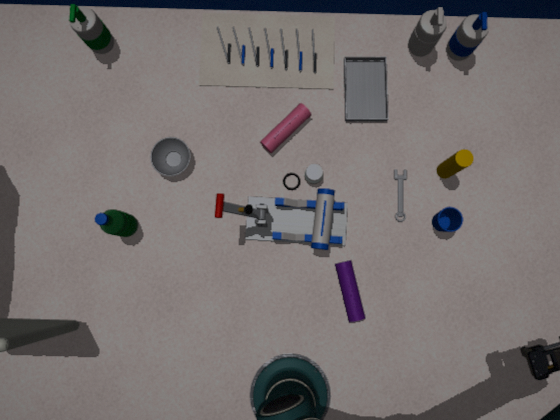

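```bash
python3 - <<'E'
from h import *
z=np.load('/tmp/top0.npz');p,d,P=z['p'],z['d'],z['P']
c=p[150:270,190:370]; cv2.imwrite('pics/crop0.png',cv2.resize(c,None,fx=4.4,fy=4.4,interpolation=cv2.INTER_CUBIC)[:,:,::-1])
h=P[...,2][150:270,190:370]; g=np.clip(h/0.2*255,0,255).astype(np.uint8)
cv2.imwrite('pics/crop0h.png',cv2.applyColorMap(cv2.resize(g,None,fx=4.4,fy=4.4,interpolation=cv2.INTER_NEAREST),cv2.COLORMAP_JET))
print('table z',np.median(P[250:300,200:300,2]))
# blue deck pixels
hsv=cv2.cvtColor(p,cv2.COLOR_RGB2HSV)
m=(hsv[...,0]>95)&(hsv[...,0]<125)&(hsv[...,1]>120)
m[:150]=0;m[270:]=0;m[:,:240]=0;m[:,360:]=0
n,l,s,cc=cv2.connectedComponentsWithStats(m.astype(np.uint8))
for i in range(1,n):
    if s[i,4]>8:
        q=P[l==i]; print(s[i],np.median(q,0).round(4),q.min(0).round(3),q.max(0).round(3))
E
```

```text
table z -0.0003351874087218487
[318 189  16   6  78] [ 0.5816 -0.0854  0.0971] [ 0.573 -0.107  0.084] [ 0.589 -0.065  0.106]
[275 198  14   9  75] [0.5526 0.046  0.054 ] [0.546 0.02  0.009] [0.565 0.058 0.061]
[307 201   9   8  65] [ 0.5496 -0.0473  0.0503] [ 0.543 -0.059  0.007] [ 0.559 -0.035  0.058]
[321 201   5  35  49] [ 0.5076 -0.0797  0.1009] [ 0.457 -0.085  0.095] [ 0.553 -0.075  0.108]
[333 202  11   8  77] [ 0.546  -0.1261  0.0505] [ 0.539 -0.14   0.014] [ 0.558 -0.108  0.085]
[272 232   9   8  63] [0.4561 0.0516 0.0546] [0.447 0.04  0.006] [0.465 0.065 0.062]
[305 234   7   8  49] [ 0.4504 -0.0407  0.0497] [ 0.444 -0.05   0.007] [ 0.462 -0.032  0.057]
[329 236  13   8  90] [ 0.447  -0.1194  0.0515] [ 0.439 -0.141  0.003] [ 0.459 -0.099  0.083]
[311 243  18   7  95] [ 0.4265 -0.0713  0.0969] [ 0.419 -0.096 -0.003] [ 0.436 -0.049  0.106]
```

View pics/crop0.png

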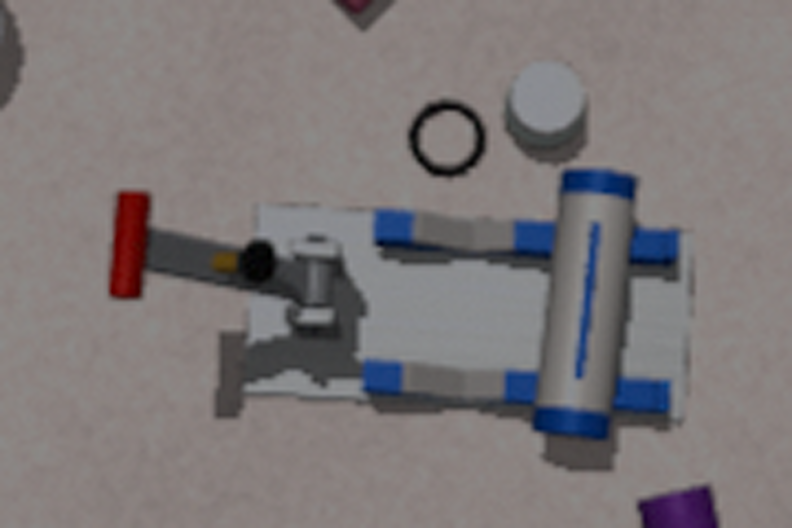

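View pics/crop0h.png

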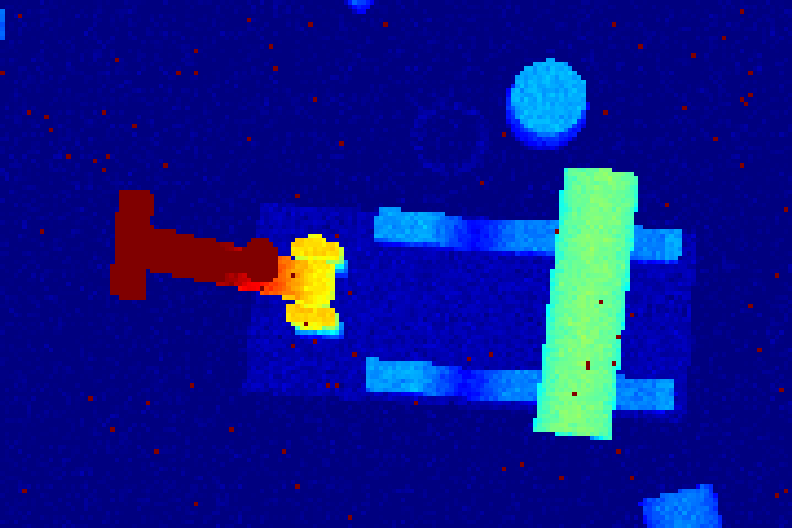

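```bash
cat > fit.py <<'E'
from h import *
from scipy.optimize import minimize, least_squares
z=np.load('/tmp/top0.npz');P=z['P'].reshape(-1,3)
P=P[(P[:,0]>.38)&(P[:,0]<.63)&(P[:,1]>-.22)&(P[:,1]<.2)]
def model(q):
    x,y=q[:,0],np.abs(q[:,1])
    h=np.zeros(len(x)); h[(np.abs(x)<150)&(y<65)]=10
    pl=(y>40)&(y<60)
    t=np.where(x<-26,51,np.where(x<36,25+np.abs(x),61)); t=np.where(x<-125,57,t)
    m=pl&(x>-131)&(x<72); h[m]=t[m]; 
    return h
def loc(v,P):
    c,s=np.cos(v[2]),np.sin(v[2]); dx=P[:,0]-v[0]/1e3;dy=P[:,1]-v[1]/1e3
    return np.c_[(c*dx+s*dy)*1e3,(-s*dx+c*dy)*1e3,P[:,2]*1e3]
Q=P[P[:,2]<.068]
def cost(v):
    q=loc(v,Q); k=(np.abs(q[:,0])<165)&(np.abs(q[:,1])<80)&~((q[:,0]>60)&(np.abs(q[:,1])<50))
    return np.minimum(np.abs(q[:,2]-model(q)),10)[k].sum()/4000+ np.minimum(np.abs(q[:,2]),10)[~k].sum()/4000
best=None
for yaw in np.arange(1.53,1.67,.01):
  for x in range(485,516,5):
    for y in range(-40,41,8):
      c=cost([x,y,yaw])
      if best is None or c<best[0]: best=(c,[x,y,yaw])
print(best)
r=minimize(cost,best[1],method='Nelder-Mead',options=dict(initial_simplex=np.array(best[1])+np.array([[0,0,0],[4,0,0],[0,4,0],[0,0,.02]])))
v=r.x; print('stand',v,r.fun)
# cylinder: points high in region
q=loc(v,P)
k=(q[:,2]>84)&(q[:,2]<110)&(q[:,0]<-10)&(np.abs(q[:,1])<110)
C=q[k]
f=lambda a: np.hypot((C[:,0]-a[0]-a[1]*C[:,1])/np.sqrt(1+a[1]**2),C[:,2]-a[2])-25
s=least_squares(f,[-80,0,76],loss='soft_l1',f_scale=1.5).x
print('cart: x0,slope dx/dy,z',s,'y range',np.percentile(C[:,1],[.5,99.5]),len(C))
# arm
A=q[(q[:,2]>125)&(q[:,2]<400)&(np.abs(q[:,1])<45)&(q[:,0]>60)]
print('arm pts',len(A),A.min(0),A.max(0))
zz=A[A[:,2]>230]; print(np.median(zz,0))
np.save('/tmp/A.npy',A)
E
python3 fit.py; python3 -c "
from h import *
s=readout.sense(); print(s['t'],Rm(s['ee_rot']).round(4))"
```

```text
(np.float64(7.797147444339188), [505, -8, np.float64(1.53)])
stand [505.62758103  -6.64479491   1.52891027] 7.731726810707089
cart: x0,slope dx/dy,z [-7.38318477e+01  5.08356105e-02  7.56326270e+01] y range [-87.74061672  81.98180084] 984
arm pts 693 [ 86.15605345 -29.08986216 125.28066228] [204.23760561  30.91392602 273.88393188]
[188.11008367   1.22595119 264.83710515]
0.5 [[-1.000e-04  2.914e-01 -9.566e-01]
 [-0.000e+00 -9.566e-01 -2.914e-01]
 [-1.000e+00  0.000e+00  1.000e-04]]
```

```bash
cat >> fit.py <<'E'
print('----')
k=(np.abs(np.abs(q[:,1])-50)<7)
for a,b in [(-22,-4),(5,33)]:
    m=k&(q[:,0]>a)&(q[:,0]<b)&(q[:,2]<70); e=q[m][:,2]-25-np.abs(q[m][:,0]); print(a,m.sum(),np.median(e),e.std())
m=k&(q[:,0]>-60)&(q[:,0]<-30)&(q[:,2]<60);print('deck z',np.median(q[m][:,2]))
for x in range(-160,160,10):pass
hz=np.load('/tmp/top0.npz');p=hz['p'].reshape(-1,3);PP=hz['P'].reshape(-1,3);g=loc(v,PP)
red=(p[:,0]>110)&(p[:,1]<60)&(p[:,2]<60)&(g[:,2]>200)&(np.abs(g[:,1])<45)&(g[:,0]>60)&(g[:,0]<260)
R=g[red];print('red',len(R),R.min(0),R.max(0))
from scipy.optimize import least_squares as LS
def fr(t): 
    c=np.array([100-170*np.cos(t[0]),118+170*np.sin(t[0])]); return np.hypot(R[:,0]-c[0],R[:,2]-c[1])-10
t=LS(fr,[2.1],loss='soft_l1',f_scale=2).x[0];print('theta',t,np.median(fr([t])),np.array([100-170*np.cos(t),118+170*np.sin(t)]))
u=np.array([-np.cos(t),np.sin(t)]);n=np.array([-np.sin(t),-np.cos(t)])
for dark in [1]:
    w=(p.max(1)<45)&(g[:,2]>160)&(np.abs(g[:,1])<35)&(g[:,0]>60)&(g[:,0]<200)
    rel=g[w][:,[0,2]]-[100,118]; print(np.c_[rel@u,g[w][:,1],rel@n].round(0)[::3])
E
python3 fit.py | sed '1,/----/d'
```

```text
-22 57 0.2552437218970507 2.4813455558690176
5 92 0.2941548301886492 2.707778035396033
deck z 50.84114983727961
red 44 [192.75938234 -25.02484799 264.12187655] [198.60177623  29.00232486 273.88393188]
theta 2.110845030062512 0.1474956568754724 [187.41021992 263.80621884]
[[110.  -8.  32.]
 [102.  -9.  35.]
 [108.  -5.  34.]
 [ 99.  -7.  37.]
 [115.  -2.  33.]
 [108.  -3.  37.]
 [110.  -0.  23.]
 [112.   0.  34.]
 [101.  -1.  35.]
 [111.   3.  28.]
 [113.   3.  38.]
 [ 93.   0.  36.]
 [114.   6.  33.]
 [104.   4.  35.]
 [102.   6.  18.]
 [114.   8.  36.]
 [102.   7.  37.]
 [ 88.   7.   4.]
 [105.  10.  27.]
 [102.   9.  34.]
 [ 91.   8.  36.]
 [ 75.   8.   5.]
 [105.  12.  36.]
 [ 91.  13.   4.]
 [ 69.  10.   1.]
 [ 60.   9.   4.]
 [ 50.   7.   6.]
 [ 64.  12.   4.]]
```

```bash
cat > plan.py <<'E'
from h import *
V=np.array([505.6,-6.6]);YAW=1.529
ex=np.array([np.cos(YAW),np.sin(YAW),0]);ey=np.array([-np.sin(YAW),np.cos(YAW),0]);ez=np.array([0,0,1.])
S=np.c_[ex,ey,ez]
def w2s(p): return S.T@(np.array(p)*1e3-[V[0],V[1],0])
def s2w(q): return (S@np.array(q)+[V[0],V[1],0])/1e3
def rot(a): 
    x=np.sin(a)*ex-np.cos(a)*ez; y=-(np.cos(a)*ex+np.sin(a)*ez); return np.c_[x,y,np.cross(x,y)]
def go(pt,a,ahead):
    "bring point 'ahead' mm in front of TCP to stand point pt with tilt a"
    s=readout.sense(); R0=Rm(s['ee_rot']); p0=np.array(s['eef_pos'])
    R1=rot(a); p1=s2w(pt)-R1[:,0]*ahead/1e3
    print('twist',Rn.from_matrix(R0.T@R1).as_rotvec().round(3),'slide',(R0.T@(p1-p0)*1e3).round(1))
def st(ahead=190):
    s=readout.sense(); R0=Rm(s['ee_rot'])
    print('t',round(s['t'],2),'pt(stand)',w2s(np.array(s['eef_pos'])+R0[:,0]*ahead/1e3).round(1),'a',round(np.arctan2(R0[:,0]@ex,-R0[2,0]),3),'F(stand)',(S.T@s['contact_force']).round(2),'w',round(s['width'],4))
E
python3 -c "
from plan import *
st(); x=-74;a=.35
go([x-np.sin(a)*75,-2,76+75*np.cos(a)],a,176)
"
```

```text
t 0.5 pt(stand) [-627.9  290.2  214.7] a -0.0 F(stand) [ 0.73 -0.73 -0.4 ] w 0.0921
twist [ 0.334  0.059 -0.347] slide [  92.9 -344.6 -430.6]
```

Call:
jog_arm --twist '[[0.0, 0.0, 0.0], [0.1, 0.02, -0.1], [0.2, 0.04, -0.2], [0.334, 0.059, -0.347], [0.334, 0.059, -0.347], [0.334, 0.059, -0.347], [0.334, 0.059, -0.347], [0.334, 0.059, -0.347], [0.334, 0.059, -0.347], [0.334, 0.059, -0.347], [0.334, 0.059, -0.347], [0.334, 0.059, -0.347]]' --slide '[[0, -30, -30], [0, -55, -65], [0, -80, -98], [5, -110, -130], [10, -140, -165], [15, -170, -200], [25, -200, -240], [35, -230, -270], [50, -260, -310], [65, -290, -350], [80, -320, -390], [93, -344, -430]]' --jaw '[1, 1, 1, 1, 1, 1, 1, 1, 1, 1, 1, 1]'

```text
t: 1.5
eef_pos: [0.4633, -0.2128, 0.3289]
ee_rot: [-1.572, 1.221, 1.528]
contact_force: [-0.6, -0.8, -0.1]
width: 0.0918
```

```bash
python3 -c "
from plan import *
st(176); x=-74;a=.35
go([x-np.sin(a)*75,-2,76+75*np.cos(a)],a,176)
go([x-np.sin(a)*0,-2,76],a,176)
p,d=vision.snapshot('wrist');save('w1',p)
"
```

```text
t 1.5 pt(stand) [-147.4   33.5  163.6] a 0.35 F(stand) [-0.81  0.53 -0.14] w 0.0918
twist [-0. -0. -0.] slide [ 32.5 -38.9 -35.6]
twist [-0. -0. -0.] slide [107.5 -38.9 -35.6]
```

Call:
jog_arm --twist '[[0, 0, 0], [0, 0, 0], [0, 0, 0]]' --slide '[[0, 0, 0], [0, 0, 0], [0, 0, 0]]' --jaw '[1, 1, 1]'

```text
t: 1.8
eef_pos: [0.4623, -0.2158, 0.3292]
ee_rot: [-1.571, 1.222, 1.527]
contact_force: [-0.1, -0.0, 0.0]
width: 0.0921
```

```bash
python3 -c "
from plan import *
st(176); x=-74;a=.35
go([x-np.sin(a)*75,-2,76+75*np.cos(a)],a,176)
go([x-np.sin(a)*0,-2,76],a,176)
p,d=vision.snapshot('wrist');save('w2',p)
"
```

```text
t 1.8 pt(stand) [-150.6   34.4  163.9] a 0.349 F(stand) [-0.05  0.14  0.03] w 0.0921
twist [-0.002 -0.001 -0.001] slide [ 33.8 -41.7 -36.4]
twist [-0.002 -0.001 -0.001] slide [108.8 -41.8 -36.4]
```

View pics/w2.png

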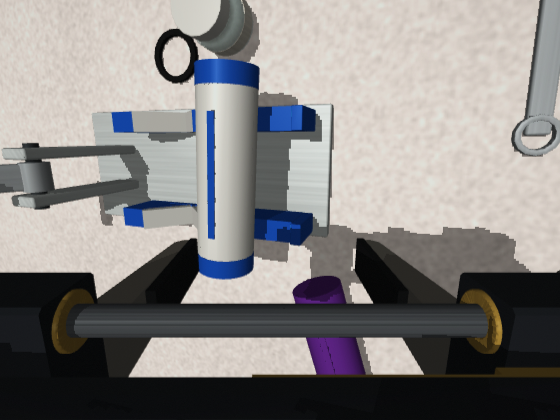

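The wrist picture is a close view of the target. The white cartridge with blue ends lies on the blue deck, with its ends at about (227,70) and (227,268). The purple look-alike is at (320,300), off the stand. Pink is at top (128,286) as row, col. The white and blue one at top (217,323) is my choice.

Call:
jog_arm --twist '[[0, 0, 0], [0, 0, 0], [0, 0, 0], [0, 0, 0], [0, 0, 0], [0, 0, 0]]' --slide '[[10, -22, -20], [33, -42, -36], [33, -42, -36], [33, -42, -36], [33, -42, -36], [33, -42, -36]]' --jaw '[1, 1, 1, 1, 1, 1]'

```text
t: 2.35
eef_pos: [0.5002, -0.1672, 0.3128]
ee_rot: [-1.571, 1.222, 1.526]
contact_force: [-0.4, 0.5, -0.2]
width: 0.092
```

```bash
python3 -c "
from plan import *
st(176); x=-74;a=.35
go([x-np.sin(a)*0,-2,76],a,176)
p,d=vision.snapshot('wrist');P=cloud('wrist',d).reshape(-1,3);save('w3',p)
q=np.array((P*1e3-[V[0],V[1],0])@S)
k=(q[:,2]>60)&(q[:,2]<105)&(abs(q[:,0]+75)<35)&(abs(q[:,1])<80)&(d.reshape(-1)>0);C=q[k]
from scipy.optimize import least_squares
f=lambda a: np.hypot((C[:,0]-a[0]-a[1]*C[:,1])/np.sqrt(1+a[1]**2),C[:,2]-a[2])-25
print(least_squares(f,[-75,0,76],loss='soft_l1',f_scale=1.5).x,len(C))
"
```

```text
t 2.35 pt(stand) [-100.4   -1.5  147.4] a 0.349 F(stand) [ 0.5   0.44 -0.22] w 0.092
twist [-0.003 -0.001 -0.001] slide [76.2 -0.3 -0.6]
[-7.25377852e+01  5.42701913e-02  7.50081750e+01] 12010
```

View pics/w3.png

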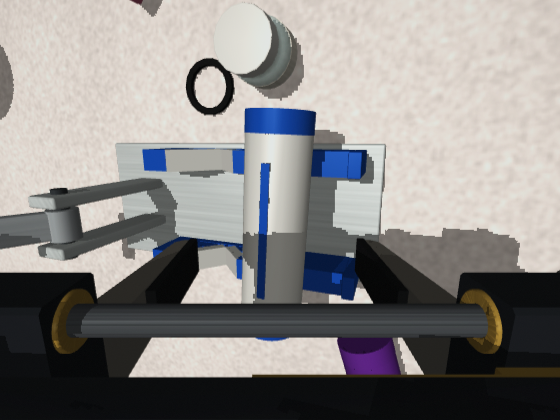

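The cartridge spans columns 244 to 315 and sits midway between the open fingers (inner edges about 198 and 357). Descending along the tool axis.

Call:
jog_arm --twist '[[0, 0, 0], [0, 0, 0], [0, 0, 0], [0, 0, 0], [0, 0, 0], [0, 0, 0], [0, 0, 0]]' --slide '[[12, 0, 0], [27, 0, 0], [42, 0, 0], [57, 0, 0], [70, 0, 0], [76, 0, 0], [76, 0, 0]]' --jaw '[1, 1, 1, 1, 1, 1, 1]'

```text
t: 2.98
eef_pos: [0.5013, -0.1395, 0.2402]
ee_rot: [-1.564, 1.22, 1.534]
contact_force: [-1.0, 0.2, 0.6]
width: 0.0922
```

Call:
jog_arm --twist '[[0, 0, 0], [0, 0, 0], [0, 0, 0], [0, 0, 0], [0, 0, 0], [0, 0, 0]]' --slide '[[0, 0, 0], [0, 0, 0], [0, 0, 0], [0, 0, 0], [0, 0, 0], [0, 0, 0]]' --jaw '[0.9, 0.85, 0.8, 0.75, 0.71, 0.71]' --squeeze 3

```text
t: 3.48
eef_pos: [0.502, -0.1393, 0.2414]
ee_rot: [-1.572, 1.221, 1.528]
contact_force: [0.1, 0.6, 0.1]
width: 0.0656
```

```bash
python3 -c "
from plan import *
st(176); go([-72.5,-2,76],.35,176)
p,d=vision.snapshot('side');save('s1',cv2.resize(p[150:270,220:360],None,fx=4,fy=4,interpolation=cv2.INTER_CUBIC))
p,d=vision.snapshot('wrist');save('w4',p)
"
```

```text
t 3.48 pt(stand) [-72.4  -2.   76. ] a 0.35 F(stand) [ 0.62 -0.09  0.11] w 0.0656
twist [ 0. -0.  0.] slide [ 0.   0.1 -0.1]
```

View pics/s1.png

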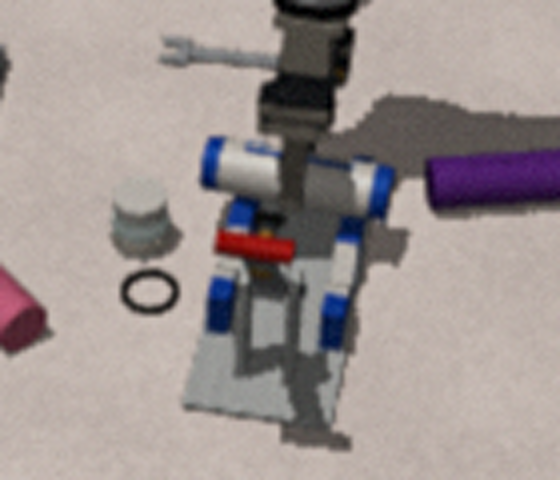

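View pics/w4.png

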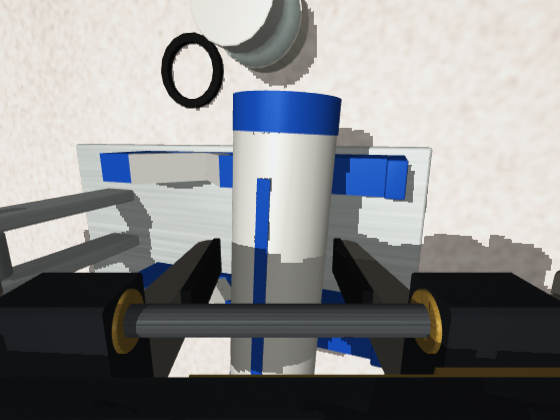

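Call:
jog_arm --twist '[[0, 0, 0], [0, 0, 0], [0, 0, 0], [0, 0, 0], [0, 0, 0], [0, 0, 0], [0, 0, 0], [0, 0, 0], [0, 0, 0], [0, 0, 0], [0, 0, 0], [0, 0, 0]]' --slide '[[0, 0, 0], [0, 0, 0], [0, 0, 0], [0.3, -0.9, 0], [0.9, -2.3, 0], [1.5, -4, 0], [2.1, -5.7, 0], [2.7, -7.4, 0], [3.4, -9.2, 0], [4.0, -11, 0], [4.7, -12.8, 0], [5.3, -14.5, 0]]' --jaw '[0.65, 0.61, 0.6, 0.6, 0.6, 0.6, 0.6, 0.6, 0.6, 0.6, 0.6, 0.6]'

```text
t: 4.58
eef_pos: [0.5026, -0.1235, 0.2411]
ee_rot: [-1.57, 1.22, 1.529]
contact_force: [-1.5, -0.4, 0.2]
width: 0.055
```

```bash
cat > cart.py <<'E'
from plan import *
from scipy.optimize import least_squares
def cart(cam='wrist',x0=-60,z0=76,name=None):
    p,d=vision.snapshot(cam);P=cloud(cam,d).reshape(-1,3)
    if name: save(name,p)
    q=np.array((P*1e3-[V[0],V[1],0])@S)
    c=p.reshape(-1,3).astype(int)
    k=(q[:,2]>z0-16)&(q[:,2]<z0+29)&(abs(q[:,0]-x0)<35)&(abs(q[:,1])<95)&(abs(q[:,1]+2)>16)&(d.reshape(-1)>0)
    C=q[k]
    for _ in range(2):
        f=lambda a: np.hypot((C[:,0]-a[0]-a[1]*C[:,1])/np.sqrt(1+a[1]**2),C[:,2]-a[2])-25
        a=least_squares(f,[x0,0,z0],loss='soft_l1',f_scale=1).x
        C=C[abs(f(a))<6]
    print(cam,'cart x,slope,z',a.round(3),'yrange',np.percentile(C[:,1],[.5,99.5]).round(1),len(C))
E
python3 -c "
from cart import *
st(176); cart(name='w5',x0=-58)
"
```

```text
t 4.58 pt(stand) [-56.5  -1.8  75.8] a 0.35 F(stand) [-0.44  1.47  0.18] w 0.055
wrist cart x,slope,z [-5.8132e+01  5.5000e-02  7.4958e+01] yrange [-86.7  54. ] 19748
```

View pics/w5.png

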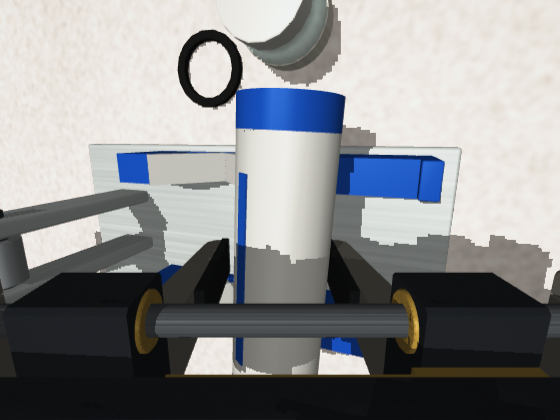

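The cartridge rolls along between the fingers with no side grip, and its axis reads x=-58 with slope 0.055. I'll continue to the crest.

Call:
jog_arm --twist '[[0, 0, 0], [0, 0, 0], [0, 0, 0], [0, 0, 0], [0, 0, 0], [0, 0, 0], [0, 0, 0], [0, 0, 0], [0, 0, 0], [0, 0, 0], [0, 0, 0], [0, 0, 0]]' --slide '[[0.6, -1.8, 0], [1.3, -3.6, 0], [2.0, -5.5, 0], [2.7, -7.3, 0], [3.4, -9.2, 0], [4.0, -11, 0], [4.7, -12.8, 0], [5.4, -14.6, 0], [6, -16.4, 0], [6.6, -18, 0], [7.1, -19.5, 0], [7.6, -20.8, 0]]' --jaw '[0.6, 0.6, 0.6, 0.6, 0.6, 0.6, 0.6, 0.6, 0.6, 0.6, 0.6, 0.6]'

```text
t: 5.63
eef_pos: [0.5035, -0.1014, 0.2411]
ee_rot: [-1.57, 1.22, 1.53]
contact_force: [-0.4, -0.3, 0.7]
width: 0.0553
```

```bash
python3 -c "
from cart import *
st(176); cart(x0=-35)
"
```

```text
t 5.63 pt(stand) [-34.4  -1.8  75.8] a 0.35 F(stand) [-0.31  0.42  0.72] w 0.0553
wrist cart x,slope,z [-3.6238e+01  5.5000e-02  7.4895e+01] yrange [-87.8  53.2] 19908
```

Call:
jog_arm --twist '[[0, 0, 0], [0, 0, 0], [0, 0, 0], [0, 0, 0], [0, 0, 0], [0, 0, 0], [0, 0, 0], [0, 0, 0], [0, 0, 0], [0, 0, 0], [0, 0, 0], [0, 0, 0]]' --slide '[[0.4, -0.9, 0], [0.7, -1.9, 0], [1.1, -2.8, 0], [1.4, -3.7, 0], [1.8, -4.7, 0], [2.2, -5.6, 0], [2.5, -6.5, 0], [2.9, -7.5, 0], [3.3, -8.4, 0], [3.7, -9.3, 0], [4.0, -10.3, 0], [4.4, -11.2, 0]]' --jaw '[0.59, 0.59, 0.59, 0.59, 0.59, 0.59, 0.59, 0.59, 0.59, 0.59, 0.59, 0.59]'

```text
t: 6.68
eef_pos: [0.504, -0.0895, 0.2408]
ee_rot: [-1.57, 1.22, 1.529]
contact_force: [-0.0, 0.1, 0.2]
width: 0.0541
```

```bash
python3 -c "
from cart import *
st(176); cart(x0=-22)
"
```

```text
t 6.68 pt(stand) [-22.5  -1.8  75.5] a 0.35 F(stand) [0.07 0.05 0.24] w 0.0541
wrist cart x,slope,z [-2.1425e+01  5.6000e-02  7.4830e+01] yrange [-88.3  54.5] 19971
```

Call:
jog_arm --twist '[[0, 0, 0], [0, 0, 0], [0, 0, 0], [0, 0, 0], [0, 0, 0], [0, 0, 0], [0, 0, 0], [0, 0, 0], [0, 0, 0], [0, 0, 0], [0, 0, 0], [0, 0, 0]]' --slide '[[0.6, -0.8, 0], [1.2, -1.7, 0], [1.8, -2.5, 0], [2.6, -3.3, 0], [3.4, -4.1, 0], [4.2, -4.8, 0], [5.1, -5.5, 0], [6.1, -6.3, 0], [7.1, -7.0, 0], [8.2, -7.6, 0], [9.3, -8.3, 0], [10.5, -8.9, 0]]' --jaw '[0.59, 0.59, 0.59, 0.59, 0.59, 0.59, 0.59, 0.59, 0.59, 0.59, 0.59, 0.59]'

```text
t: 7.73
eef_pos: [0.5045, -0.0775, 0.2339]
ee_rot: [-1.57, 1.22, 1.53]
contact_force: [0.4, 1.2, -0.4]
width: 0.054
```

```bash
python3 -c "
from cart import *
st(176); cart(x0=-9,z0=69)
"
```

```text
t 7.73 pt(stand) [-10.4  -1.8  68.6] a 0.35 F(stand) [ 1.26 -0.33 -0.36] w 0.054
wrist cart x,slope,z [-7.7030e+00  5.3000e-02  7.0202e+01] yrange [-87.8  54.9] 20255
```

Call:
jog_arm --twist '[[0, 0, 0], [0, 0, 0], [0, 0, 0], [0, 0, 0], [0, 0, 0], [0, 0, 0], [0, 0, 0], [0, 0, 0], [0, 0, 0], [0, 0, 0], [0, 0, 0], [0, 0, 0]]' --slide '[[1, -0.6, 0], [2, -1.2, 0], [3, -1.9, 0], [4.0, -2.5, 0], [5, -3.2, 0], [6, -3.8, 0], [7, -4.4, 0], [8, -5, 0], [9, -5.7, 0], [10, -6.3, 0], [11, -6.9, 0], [11.5, -7.5, 0]]' --jaw '[0.59, 0.59, 0.59, 0.59, 0.59, 0.59, 0.59, 0.59, 0.59, 0.59, 0.59, 0.59]'

```text
t: 8.78
eef_pos: [0.505, -0.0669, 0.2257]
ee_rot: [-1.571, 1.221, 1.529]
contact_force: [0.4, -0.7, -0.5]
width: 0.0543
```

```bash
python3 -c "
from cart import *
st(176); cart(x0=-0,z0=61,name='w6')
"
```

```text
t 8.78 pt(stand) [ 0.1 -1.9 60.3] a 0.35 F(stand) [-0.7  -0.4  -0.51] w 0.0543
wrist cart x,slope,z [ 1.433 -0.    59.152] yrange [-89.7  57.8] 20736
```

View pics/w6.png

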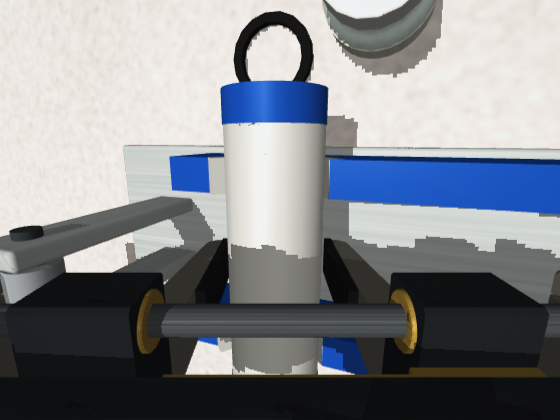

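The cartridge lies in the vee with slope about 0, no gap on the flank, and the blue end at (275,105). Letting go, then retracting.

Call:
jog_arm --twist '[[0, 0, 0], [0, 0, 0], [0, 0, 0], [0, 0, 0], [0, 0, 0], [0, 0, 0], [0, 0, 0], [0, 0, 0], [0, 0, 0], [0, 0, 0], [0, 0, 0], [0, 0, 0]]' --slide '[[0, 0, 0], [0, 0, 0], [0, 0, 0], [0, 0, 0], [0, 0, 0], [-15, 0, 0], [-30, 0, 0], [-50, 0, 0], [-75, 0, 0], [-100, 0, 0], [-120, 0, 0], [-120, 0, 0]]' --jaw '[0.62, 0.66, 0.7, 0.74, 0.8, 0.8, 0.8, 0.8, 0.8, 0.8, 0.8, 0.8]'

```text
t: 9.83
eef_pos: [0.5043, -0.1095, 0.3421]
ee_rot: [-1.59, 1.223, 1.509]
contact_force: [1.2, -0.8, -0.3]
width: 0.0731
```

```bash
python3 -c "
from cart import *
st(176); cart(x0=-0,z0=61,name='w7'); cart('top',x0=0,z0=60,name='t7');cart('side',x0=0,z0=60,name='s7')
p=cv2.imread('pics/t7.png'); cv2.imwrite('pics/t7c.png',cv2.resize(p[150:270,190:370],None,fx=4.4,fy=4.4,interpolation=cv2.INTER_CUBIC))
st(190)
"
```

```text
t 9.83 pt(stand) [-42.9  -4.3 176.6] a 0.348 F(stand) [-0.75 -1.25 -0.25] w 0.0731
wrist cart x,slope,z [ 2.4110e+00 -1.0000e-03  5.7359e+01] yrange [-88.1  78.9] 8610
top cart x,slope,z [ 5.1000e-02 -2.0000e-03  5.9675e+01] yrange [-91.7  78.4] 618
side cart x,slope,z [ 1.7230e+00 -3.0000e-03  5.8262e+01] yrange [-88.9  81. ] 401
t 9.98 pt(stand) [-35.7  -1.3 159.4] a 0.35 F(stand) [ 0.28 -0.09 -0.73] w 0.0734
```

View pics/t7c.png

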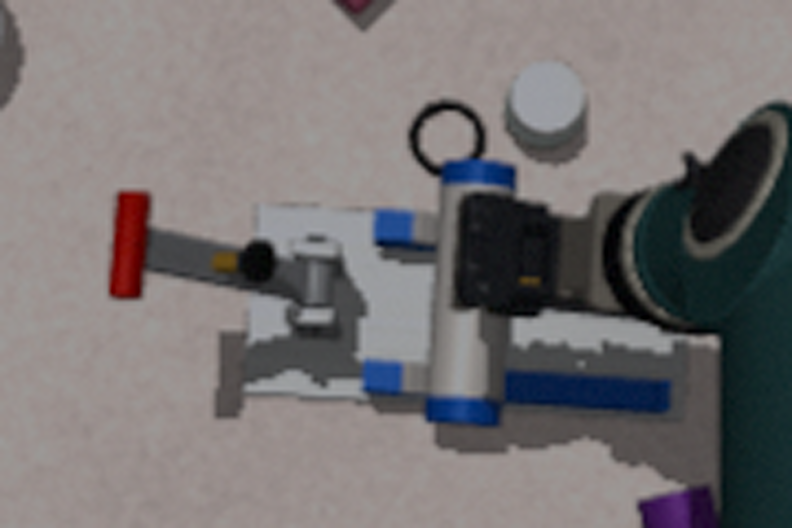

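View pics/w7.png

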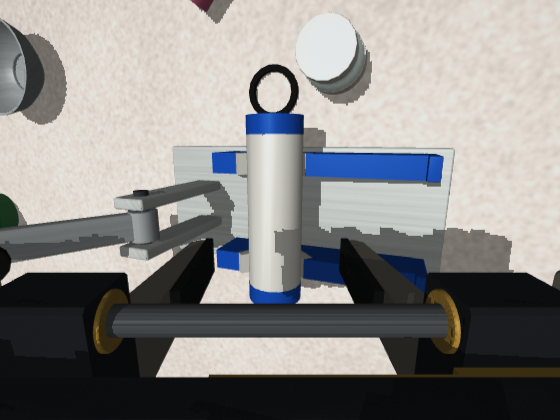

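The top view and its depth put the cartridge at x=0.05, z=59.7, slope -0.002, y about -6. It is seated and centred, and the fingers are clear. Next I go over the clamp, fingers shut, to the back of the handle.

```bash
python3 -c "
from plan import *
st(190); go([-40,0,310],0,190); go([238,0,310],0,190)
"
```

```text
t 9.98 pt(stand) [-35.7  -1.3 159.4] a 0.35 F(stand) [ 0.28 -0.09 -0.73] w 0.0734
twist [0.    0.001 0.35 ] slide [-131.3 -112.9    1.6]
twist [0.    0.001 0.35 ] slide [ -35.9 -374.     1.5]
```

Call:
jog_arm --twist '[[0, 0, 0], [0, 0, 0.1], [0, 0, 0.2], [0, 0, 0.3], [0, 0, 0.35], [0, 0, 0.35], [0, 0, 0.35], [0, 0, 0.35], [0, 0, 0.35], [0, 0, 0.35], [0, 0, 0.35], [0, 0, 0.35]]' --slide '[[-30, 0, 0], [-60, -25, 0], [-90, -55, 0], [-115, -85, 0], [-131, -113, 1], [-131, -113, 1], [-120, -143, 1], [-109, -173, 1], [-98, -203, 1], [-87, -233, 1], [-76, -263, 1], [-65, -293, 1]]' --jaw '[0.4, 0.1, 0, 0, 0, 0, 0, 0, 0, 0, 0, 0]'

```text
t: 10.98
eef_pos: [0.5125, 0.1463, 0.4977]
ee_rot: [-0.023, 1.567, 3.077]
contact_force: [0.0, -0.2, -0.8]
width: 0.0007
```

```bash
python3 -c "
from plan import *
st(190); go([238,0,310],0,190)
"
```

```text
t 10.98 pt(stand) [1.530e+02 3.000e-01 3.077e+02] a 0.0 F(stand) [-0.19 -0.05 -0.75] w 0.0007
twist [0.001 0.004 0.   ] slide [ -2.3 -85.    0.5]
```

Move across, then down to tip z=258 behind the handle.

Call:
jog_arm --twist '[[0, 0, 0], [0, 0, 0], [0, 0, 0], [0, 0, 0], [0, 0, 0], [0, 0, 0], [0, 0, 0], [0, 0, 0], [0, 0, 0], [0, 0, 0]]' --slide '[[0, -30, 0], [0, -60, 0], [0, -85, 0], [0, -85, 0], [0, -85, 0], [15, -85, 0], [30, -85, 0], [45, -85, 0], [50, -85, 0], [50, -85, 0]]' --jaw '[0, 0, 0, 0, 0, 0, 0, 0, 0, 0]'

```text
t: 11.82
eef_pos: [0.5163, 0.2282, 0.4478]
ee_rot: [0.421, 1.566, -2.764]
contact_force: [0.6, 0.2, 0.2]
width: 0.0007
```

```bash
python3 -c "
from plan import *
st(190); go([215,0,257],0,190)
p,d=vision.snapshot('side');save('s8',cv2.resize(p[130:290,200:370],None,fx=4,fy=3.6,interpolation=cv2.INTER_CUBIC))
p,d=vision.snapshot('wrist');save('w8',p)
"
```

```text
t 11.82 pt(stand) [ 2.347e+02 -1.000e-01  2.578e+02] a -0.002 F(stand) [ 0.27 -0.54  0.25] w 0.0007
twist [-0.002  0.004 -0.002] slide [ 0.8 20.1  0.9]
```

View pics/s8.png

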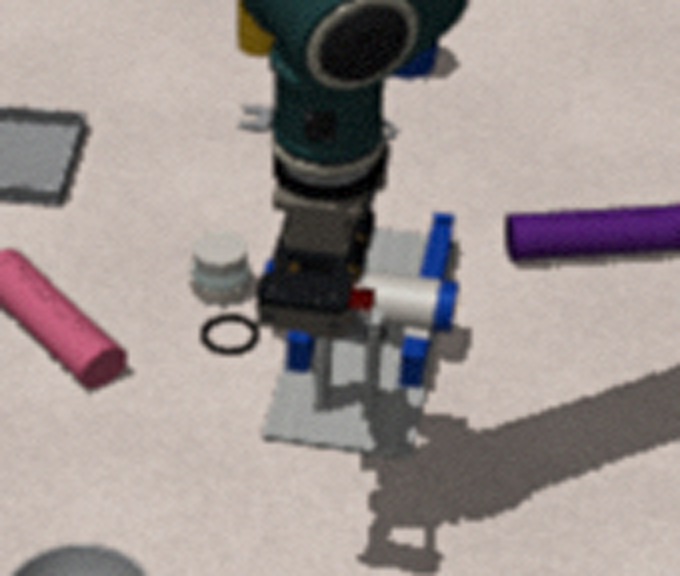

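View pics/w8.png

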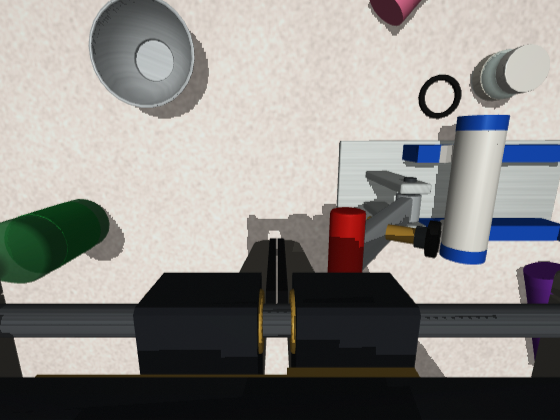

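The shut fingers are behind the red handle: handle (347,240), fingers (277,255). Pushing it along its arc.

Call:
jog_arm --twist '[[0, 0, 0], [0, 0, 0], [0, 0, 0], [0, 0, 0], [0, 0, 0], [0, 0, 0], [0, 0, 0], [0, 0, 0], [0, 0, 0], [0, 0, 0], [0, 0, 0], [0, 0, 0]]' --slide '[[0, 8, 0], [-1, 15, 0], [-3, 22, 0], [-7, 30, 0], [-11, 38, 0], [-14, 45, 0], [-17, 52, 0], [-20, 60, 0], [-22, 69, 0], [-24, 77, 0], [-25, 85, 0], [-26, 94, 0]]' --jaw '[0, 0, 0, 0, 0, 0, 0, 0, 0, 0, 0, 0]'

```text
t: 12.92
eef_pos: [0.5118, 0.14, 0.4821]
ee_rot: [-2.179, 1.559, 0.924]
contact_force: [-8.3, 9.8, 27.4]
width: 0.0004
```

```bash
python3 -c "
from plan import *
st(190)
p,d=vision.snapshot('wrist');save('w9',p)
"
```

```text
t 12.92 pt(stand) [148.5  -1.3 292.1] a 0.01 F(stand) [ 9.48  8.68 27.35] w 0.0004
```

View pics/w9.png

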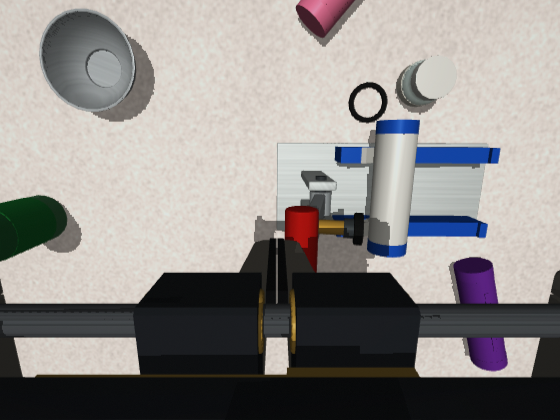

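```bash
cat > bar.py <<'E'
from plan import *
from scipy.optimize import least_squares
def bar(cam,name=None):
    p,d=vision.snapshot(cam);P=cloud(cam,d)
    if name: save(name,p)
    q=((P.reshape(-1,3)*1e3-[V[0],V[1],0])@S); c=p.reshape(-1,3).astype(int)
    k=(c[:,0]>90)&(c[:,1]<c[:,0]*.35)&(c[:,2]<c[:,0]*.35)&(d.reshape(-1)>0)&(abs(q[:,1])<40)&(abs(q[:,0]-50)<200)&(q[:,2]>80)
    R=q[k]
    f=lambda t: np.hypot(R[:,0]-100+170*np.cos(t[0]),R[:,2]-118-170*np.sin(t[0]))-10
    b=min((least_squares(f,[t],loss='soft_l1',f_scale=2) for t in (.1,.6,1.2,1.8)),key=lambda r:r.cost)
    t=b.x[0]; print(cam,'theta',round(t,3),'bar',np.round([100-170*np.cos(t),118+170*np.sin(t)],1),'n',len(R),'res',np.median(abs(f([t]))).round(2),R.min(0).round(),R.max(0).round())
E
python3 -c "
from bar import *
bar('wrist');bar('top');bar('side');st()
"
```

```text
wrist theta 1.763 bar [132.5 284.9] n 898 res 0.75 [123. -28. 287.] [142.  -7. 303.]
  return _methods._mean(a, axis=axis, dtype=dtype,
  ret = ret.dtype.type(ret / rcount)
Traceback (most recent call last):
  File "bar.py", line 11, in bar
    t=b.x[0]; print(cam,'theta',round(t,3),'bar',np.round([100-170*np.cos(t),118+170*np.sin(t)],1),'n',len(R),'res',np.median(abs(f([t]))).round(2),R.min(0).round(),R.max(0).round())
                                                                                                                                                    ~~~~~^^^
ValueError: zero-size array to reduction operation minimum which has no identity
```

Call:
jog_arm --twist '[[0, 0, 0], [0, 0, 0], [0, 0, 0], [0, 0, 0], [0, 0, 0], [0, 0, 0], [0, 0, 0]]' --slide '[[-10, -6, 0], [-22, -15, 0], [-22, -35, 0], [-22, -45, 0], [-5, -45, 0], [10, -45, 0], [10, -45, 0]]' --jaw '[0, 0, 0, 0, 0, 0, 0]'

```text
t: 13.65
eef_pos: [0.5136, 0.18, 0.4632]
ee_rot: [0.378, 1.565, -2.805]
contact_force: [-0.6, -0.8, -0.1]
width: 0.0006
```

```bash
python3 -c "
from bar import *
st(); bar('wrist','w10'); go([180,0,274],0,190)
"
```

```text
t 13.65 pt(stand) [186.4   0.8 273.3] a -0.002 F(stand) [-0.81  0.55 -0.1 ] w 0.0006
wrist theta 1.761 bar [132.2 284.9] n 1283 res 0.52 [124. -28. 288.] [142.  -9. 297.]
twist [-0.     0.003 -0.001] slide [0.7 7.  0.6]
```

View pics/w10.png

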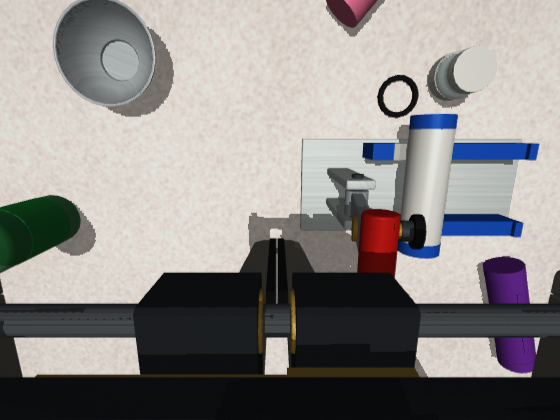

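The handle is at (378,240) and stayed where I left it. The fingers are behind it and 11 mm below its centre. Pushing again.

Call:
jog_arm --twist '[[0, 0, 0], [0, 0, 0], [0, 0, 0], [0, 0, 0], [0, 0, 0], [0, 0, 0], [0, 0, 0], [0, 0, 0], [0, 0, 0], [0, 0, 0], [0, 0, 0], [0, 0, 0]]' --slide '[[0, 10, 0], [0, 19, 0], [0, 27, 0], [-1, 35, 0], [-2, 43, 0], [-3, 51, 0], [-4, 59, 0], [-4, 67, 0], [-4, 74, 0], [-3, 81, 0], [-2, 88, 0], [-1, 95, 0]]' --jaw '[0, 0, 0, 0, 0, 0, 0, 0, 0, 0, 0, 0]'

```text
t: 14.7
eef_pos: [0.5103, 0.0851, 0.4667]
ee_rot: [0.013, 1.57, 3.113]
contact_force: [0.4, 3.1, 2.1]
width: 0.0004
```

```bash
python3 -c "
from bar import *
st(); bar('wrist','w11')
"
```

```text
t 14.7 pt(stand) [ 91.8  -0.8 276.7] a -0.0 F(stand) [ 3.16 -0.23  2.05] w 0.0004
wrist theta 1.368 bar [ 65.8 284.5] n 799 res 0.98 [ 57. -28. 286.] [ 76.  -9. 295.]
```

View pics/w11.png

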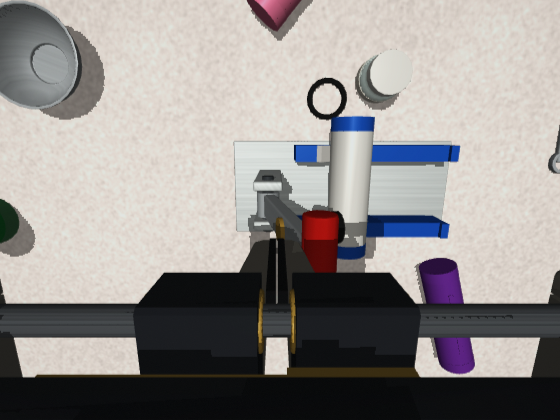

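Call:
jog_arm --twist '[[0, 0, 0], [0, 0, 0], [0, 0, 0], [0, 0, 0], [0, 0, 0], [0, 0, 0], [0, 0, 0], [0, 0, 0], [0, 0, 0]]' --slide '[[2, 6, 0], [4, 13, 0], [7, 21, 0], [10, 29, 0], [13, 36, 0], [16, 43, 0], [20, 51, 0], [25, 58, 0], [28, 63, 0]]' --jaw '[0, 0, 0, 0, 0, 0, 0, 0, 0]'

```text
t: 15.5
eef_pos: [0.5076, 0.0217, 0.4383]
ee_rot: [0.423, 1.57, -2.761]
contact_force: [0.8, 1.3, 2.0]
width: 0.0007
```

```bash
python3 -c "
from bar import *
st(); bar('wrist')
"
```

```text
t 15.5 pt(stand) [ 28.3  -0.8 248.3] a -0.0 F(stand) [ 1.36 -0.76  2.02] w 0.0007
wrist theta 0.958 bar [  2.3 257.1] n 724 res 0.9 [ -5. -27. 259.] [ 13. -12. 268.]
```

Call:
jog_arm --twist '[[0, 0, 0], [0, 0, 0], [0, 0, 0], [0, 0, 0], [0, 0, 0], [0, 0, 0], [0, 0, 0], [0, 0, 0], [0, 0, 0]]' --slide '[[-10, -6, 0], [-40, -6, 0], [-42, 15, 0], [-42, 33, 0], [-35, 34, 0], [-26, 35, 0], [-19, 35, 0], [-13, 39, 0], [-7, 44, 0]]' --jaw '[0, 0, 0, 0, 0, 0, 0, 0, 0]'

```text
t: 16.3
eef_pos: [0.5057, -0.0229, 0.4474]
ee_rot: [1.45, 1.564, -1.733]
contact_force: [-7.1, -13.3, 21.0]
width: 0.0004
```

```bash
python3 -c "
from bar import *
st(); bar('wrist','w12')
"
```

```text
t 16.3 pt(stand) [-17.5  -0.6 257.4] a -0.007 F(stand) [-13.63   6.53  21.  ] w 0.0004
wrist theta 0.853 bar [-11.9 246. ] n 792 res 0.96 [-19. -27. 247.] [ -1.  -8. 257.]
```

View pics/w12.png

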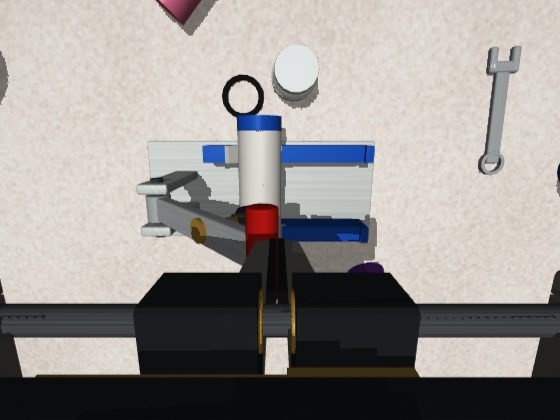

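Call:
jog_arm --twist '[[0, 0, 0], [0, 0, 0], [0, 0, 0], [0, 0, 0], [0, 0, 0], [0, 0, 0], [0, 0, 0], [0, 0, 0], [0, 0, 0], [0, 0, 0], [0, 0, 0], [0, 0, 0]]' --slide '[[6, 7, 0], [12, 12.5, 0], [18, 18, 0], [25, 23, 0], [32, 28, 0], [39, 32, 0], [46, 36, 0], [53, 39.5, 0], [60, 42.5, 0], [67, 45.5, 0], [73, 47.5, 0], [77, 49, 0]]' --jaw '[0, 0, 0, 0, 0, 0, 0, 0, 0, 0, 0, 0]'

```text
t: 17.35
eef_pos: [0.5038, -0.0727, 0.3686]
ee_rot: [1.535, 1.567, -1.652]
contact_force: [0.0, -0.3, 2.4]
width: 0.0005
```

```bash
python3 -c "
from bar import *
st(); bar('wrist','w13')
"
```

```text
t 17.35 pt(stand) [-66.8  -0.9 178.6] a -0.003 F(stand) [-0.3  -0.01  2.43] w 0.0005
wrist theta 0.291 bar [-62.9 166.8] n 808 res 1.74 [-68. -27. 163.] [-50. -10. 178.]
```

View pics/w13.png

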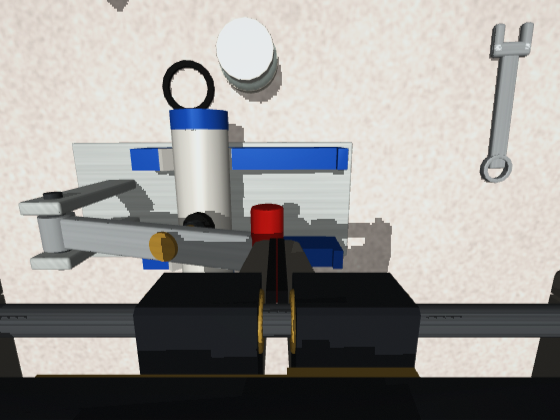

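Call:
jog_arm --twist '[[0, 0, 0], [0, 0, 0], [0, 0, 0], [0, 0, 0], [0, 0, 0], [0, 0, 0], [0, 0, 0], [0, 0, 0], [0, 0, 0], [0, 0, 0], [0, 0, 0], [0, 0, 0]]' --slide '[[3, 1, 0], [6, 2, 0], [9, 3, 0], [12, 3.5, 0], [15, 4, 0], [18, 4.5, 0], [20, 5, 0], [22, 5.3, 0], [24, 5.6, 0], [26, 5.8, 0], [26, 5.8, 0], [26, 5.8, 0]]' --jaw '[0, 0, 0, 0, 0, 0, 0, 0, 0, 0, 0, 0]'

```text
t: 18.4
eef_pos: [0.5034, -0.0752, 0.3426]
ee_rot: [-0.899, 1.569, 2.201]
contact_force: [0.3, 0.7, -0.9]
width: 0.0005
```

```bash
python3 -c "
from bar import *
st(); bar('wrist'); bar('side','s14')
p=cv2.imread('pics/s14.png'); cv2.imwrite('pics/s14c.png',cv2.resize(p[150:270,220:360],None,fx=4.5,fy=4.5,interpolation=cv2.INTER_CUBIC))
"
```

```text
t 18.4 pt(stand) [-68.4  -0.5 152.6] a 0.001 F(stand) [ 0.69 -0.23 -0.92] w 0.0005
wrist theta 0.135 bar [-68.4 140.9] n 860 res 0.82 [-76. -28. 142.] [-57. -11. 153.]
side theta 0.211 bar [-66.2 153.6] n 12 res 2.29 [-64. -23. 143.] [-51. -12. 153.]
```

View pics/s14c.png

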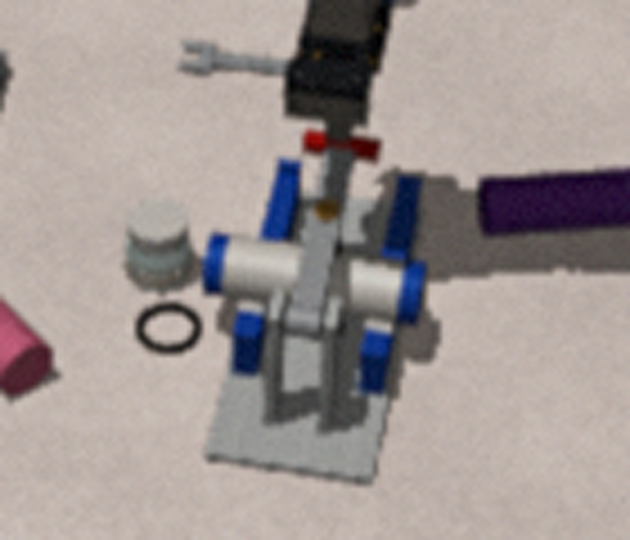

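The bar is at θ=0.135, and the pad is still above the cartridge. I'm now feeling downward in small steps.

Call:
jog_arm --twist '[[0, 0, 0], [0, 0, 0], [0, 0, 0]]' --slide '[[1, 0.1, 0], [2, 0.2, 0], [3, 0.3, 0]]' --jaw '[0, 0, 0]'

```text
t: 18.75
eef_pos: [0.5035, -0.0757, 0.34]
ee_rot: [-1.232, 1.57, 1.868]
contact_force: [-1.6, 0.5, 1.6]
width: 0.0006
```

Call:
jog_arm --twist '[[0, 0, 0], [0, 0, 0], [0, 0, 0]]' --slide '[[1, 0.1, 0], [2, 0.2, 0], [3, 0.3, 0]]' --jaw '[0, 0, 0]'

```text
t: 19.0
eef_pos: [0.5035, -0.0763, 0.3369]
ee_rot: [-0.861, 1.57, 2.238]
contact_force: [-1.3, 1.5, 1.8]
width: 0.0004
```

Call:
jog_arm --twist '[[0, 0, 0], [0, 0, 0], [0, 0, 0]]' --slide '[[1, 0.1, 0], [2, 0.2, 0], [3, 0.3, 0]]' --jaw '[0, 0, 0]'

```text
t: 19.25
eef_pos: [0.5035, -0.0767, 0.3339]
ee_rot: [-0.628, 1.571, 2.472]
contact_force: [-0.9, 0.2, 1.4]
width: 0.0004
```

```bash
python3 -c "
from bar import *
st(); bar('wrist','w15');st()
"
```

```text
t 19.25 pt(stand) [-70.1  -0.8 143.9] a 0.0 F(stand) [0.13 0.86 1.44] w 0.0004
wrist theta 0.083 bar [-69.4 132. ] n 859 res 0.76 [-77. -28. 132.] [-58. -11. 143.]
t 19.3 pt(stand) [-70.1  -0.8 143.8] a 0.0 F(stand) [0.21 0.51 1.83] w 0.0003
```

Call:
jog_arm --twist '[[0, 0, 0], [0, 0, 0], [0, 0, 0]]' --slide '[[0.7, 0, 0], [1.4, 0, 0], [2, 0, 0]]' --jaw '[0, 0, 0]'

```text
t: 19.55
eef_pos: [0.5035, -0.0768, 0.332]
ee_rot: [0.467, 1.571, -2.716]
contact_force: [-2.1, -1.1, 2.0]
width: 0.0004
```

Call:
jog_arm --twist '[[0, 0, 0], [0, 0, 0], [0, 0, 0]]' --slide '[[0.7, 0, 0], [1.4, 0, 0], [2, 0, 0]]' --jaw '[0, 0, 0]'

```text
t: 19.8
eef_pos: [0.5035, -0.077, 0.3302]
ee_rot: [1.413, 1.57, -1.77]
contact_force: [-2.4, -3.3, 6.1]
width: 0.0003
```

Call:
jog_arm --twist '[[0, 0, 0], [0, 0, 0], [0, 0, 0]]' --slide '[[0.5, 0, 0], [1, 0, 0], [1.5, 0, 0]]' --jaw '[0, 0, 0]'

```text
t: 20.05
eef_pos: [0.5036, -0.0771, 0.329]
ee_rot: [1.643, 1.57, -1.54]
contact_force: [-2.7, -2.8, 7.8]
width: 0.0008
```

Call:
jog_arm --twist '[[0, 0, 0], [0, 0, 0], [0, 0, 0]]' --slide '[[0.3, 0, 0], [0.7, 0, 0], [1, 0, 0]]' --jaw '[0, 0, 0]'

```text
t: 20.3
eef_pos: [0.5036, -0.0772, 0.3282]
ee_rot: [1.665, 1.57, -1.519]
contact_force: [-2.4, -3.1, 10.0]
width: 0.0003
```

Contact is felt clearly: the force rises from 1.6 N to 10 N, which puts the pad at about 11 to 14 N. That is enough, so I'll let off straight up.

Call:
jog_arm --twist '[[0, 0, 0], [0, 0, 0], [0, 0, 0], [0, 0, 0], [0, 0, 0], [0, 0, 0], [0, 0, 0], [0, 0, 0], [0, 0, 0], [0, 0, 0], [0, 0, 0], [0, 0, 0]]' --slide '[[-1, 0, 0], [-2, 0, 0], [-3, 0, 0], [-5, 0, 0], [-7, 0, 0], [-10, 0, 0], [-20, 0, 0], [-35, 0, 0], [-60, 0, 0], [-90, 0, 0], [-90, 0, 0], [-90, 0, 0]]' --jaw '[0, 0, 0, 0, 0, 0, 0, 0, 0, 0, 0, 0]'

```text
t: 21.3
eef_pos: [0.504, -0.0765, 0.4198]
ee_rot: [3.068, 1.566, -0.115]
contact_force: [-0.1, -0.7, 1.1]
width: 0.0005
```

```bash
python3 -c "
from bar import *
from cart import cart
st(); bar('wrist','w16'); bar('top','t16'); cart('top',x0=0,z0=60); cart('side',x0=0,z0=60,name='s16')
p=cv2.imread('pics/s16.png'); cv2.imwrite('pics/s16c.png',cv2.resize(p[150:270,220:360],None,fx=4.5,fy=4.5,interpolation=cv2.INTER_CUBIC))
"
```

```text
t 21.3 pt(stand) [-70.   -2.1 229.8] a -0.0 F(stand) [-0.75  0.1   1.1 ] w 0.0005
wrist theta 0.049 bar [-69.8 126.4] n 772 res 0.81 [-77. -26. 129.] [-59.  14. 138.]
  return _methods._mean(a, axis=axis, dtype=dtype,
  ret = ret.dtype.type(ret / rcount)
Traceback (most recent call last):
  File "bar.py", line 11, in bar
    t=b.x[0]; print(cam,'theta',round(t,3),'bar',np.round([100-170*np.cos(t),118+170*np.sin(t)],1),'n',len(R),'res',np.median(abs(f([t]))).round(2),R.min(0).round(),R.max(0).round())
                                                                                                                                                    ~~~~~^^^
ValueError: zero-size array to reduction operation minimum which has no identity
```

View pics/w16.png

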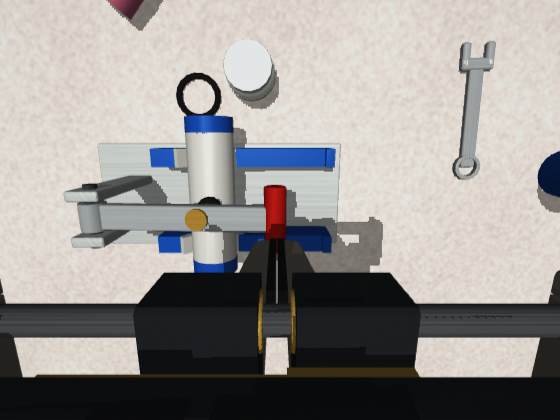

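Call:
jog_arm --twist '[[0, 0, 0], [0, 0, 0], [0, 0, 0], [0, 0, 0], [0, 0, 0], [0, 0, 0], [0, 0, 0], [0, 0, 0], [0, 0, 0], [0, 0, 0], [0, 0, 0], [0, 0, 0]]' --slide '[[-20, 0, 0], [-40, 20, 0], [-60, 50, 0], [-60, 80, 0], [-60, 110, 0], [-60, 140, 0], [-60, 170, 0], [-60, 200, 0], [-60, 220, 0], [-60, 220, 0], [-60, 220, 0], [-60, 220, 0]]' --jaw '[0, 0, 0, 0, 0, 0, 0, 0, 0, 0, 0, 0]'

```text
t: 22.4
eef_pos: [0.4946, -0.2953, 0.4764]
ee_rot: [-0.867, 1.568, 2.234]
contact_force: [-0.2, -0.1, -0.2]
width: 0.0007
```

```bash
python3 -c "
from bar import *
from cart import cart
st(); cart('top',x0=0,z0=60,name='t17'); cart('side',x0=0,z0=60,name='s17')
z=np.load('/tmp/top0.npz')['p'].astype(int); n=cv2.imread('pics/t17.png')[:,:,::-1]
for t in ['used_cartridge','seal_ring','spray_bottle','steel_bowl','strap_wrench','spare_jar','rinse_cup']:
    print(t,[(round(r['score'],2),np.round(r['centre'])) for r in vision.cut_out('top',t)][:2])
p=cv2.imread('pics/s17.png'); cv2.imwrite('pics/s17c.png',cv2.resize(p[150:270,220:360],None,fx=4.5,fy=4.5,interpolation=cv2.INTER_CUBIC))
bar('top')
"
```

```text
t 22.4 pt(stand) [-288.5   -0.8  286.4] a 0.002 F(stand) [-0.06  0.2  -0.2 ] w 0.0007
top cart x,slope,z [8.000e-02 4.000e-03 5.986e+01] yrange [-91.3  78.3] 861
side cart x,slope,z [ 2.4090e+00 -6.0000e-03  5.8445e+01] yrange [-88.1  80.7] 475
used_cartridge [(0.59, array([160., 452.])), (0.48, array([180., 403.]))]
seal_ring [(0.51, array([180., 285.]))]
spray_bottle [(0.76, array([222., 116.])), (0.65, array([219., 296.]))]
steel_bowl [(0.95, array([155., 171.]))]
strap_wrench [(0.63, array([222., 117.])), (0.43, array([182., 400.]))]
spare_jar [(0.77, array([173., 316.]))]
rinse_cup []
top theta 0.06 bar [-69.7 128.2] n 113 res 1.38 [-76. -26. 129.] [-61.  30. 144.]
```

View pics/s17c.png

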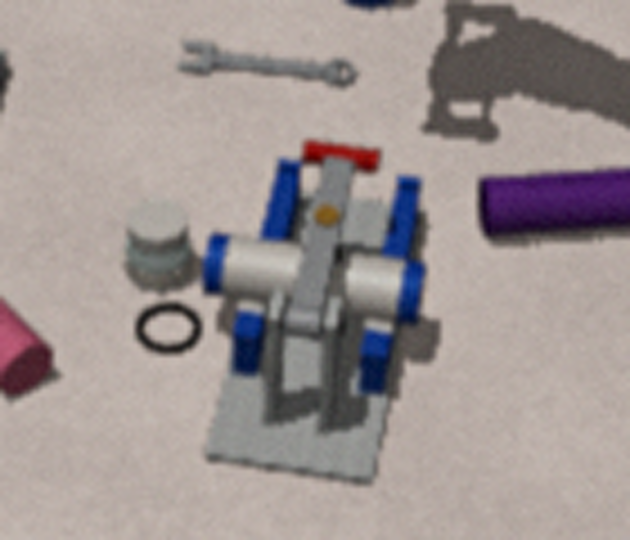

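View pics/t17.png

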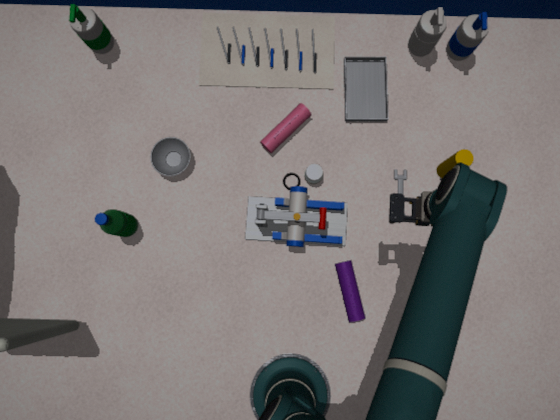

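The clamp is on and the bystanders look unmoved. Retained pad force is my one uncertainty, since the top view reads the bar 2 mm higher than the wrist view. I'll go back and lightly touch the handle to check its height by feel.

```bash
python3 -c "
from plan import *
st(); go([-70,-1,146],0,190)
"
```

```text
t 22.9 pt(stand) [-289.8   -0.9  287.5] a 0.0 F(stand) [-0.57  0.55 -0.01] w 0.0008
twist [ 0. -0.  0.] slide [ 1.416e+02 -2.198e+02 -1.000e-01]
```

Call:
jog_arm --twist '[[0, 0, 0], [0, 0, 0], [0, 0, 0], [0, 0, 0], [0, 0, 0], [0, 0, 0], [0, 0, 0], [0, 0, 0], [0, 0, 0], [0, 0, 0], [0, 0, 0], [0, 0, 0]]' --slide '[[0, -30, 0], [0, -60, 0], [0, -90, 0], [0, -120, 0], [0, -150, 0], [0, -180, 0], [0, -205, 0], [10, -220, 0], [40, -220, 0], [70, -220, 0], [90, -220, 0], [100, -220, 0]]' --jaw '[0, 0, 0, 0, 0, 0, 0, 0, 0, 0, 0, 0]'

```text
t: 23.9
eef_pos: [0.5027, -0.0764, 0.375]
ee_rot: [-0.166, 1.567, 2.934]
contact_force: [0.3, -0.0, -0.9]
width: 0.0003
```

Call:
jog_arm --twist '[[0, 0, 0], [0, 0, 0], [0, 0, 0], [0, 0, 0], [0, 0, 0], [0, 0, 0], [0, 0, 0], [0, 0, 0]]' --slide '[[10, 0, 0], [20, 0, 0], [28, 0, 0], [34, 0, 0], [38, 0, 0], [41, 0, 0], [41, 0, 0], [41, 0, 0]]' --jaw '[0, 0, 0, 0, 0, 0, 0, 0]'

```text
t: 24.57
eef_pos: [0.5037, -0.0766, 0.3367]
ee_rot: [-2.497, 1.57, 0.603]
contact_force: [-0.2, 0.3, -0.8]
width: 0.0007
```

```bash
python3 -c "
from bar import *
st(); bar('wrist'); st()
"
```

```text
t 24.57 pt(stand) [-70.   -1.1 146.7] a 0.0 F(stand) [ 0.24  0.23 -0.83] w 0.0007
wrist theta 0.058 bar [-69.7 127.9] n 856 res 0.75 [-77. -28. 129.] [-59.  -9. 140.]
t 24.62 pt(stand) [-70.   -1.2 146.9] a 0.0 F(stand) [ 0.26  0.12 -0.07] w -0.0001
```

Call:
jog_arm --twist '[[0, 0, 0], [0, 0, 0], [0, 0, 0], [0, 0, 0]]' --slide '[[1.5, 0, 0], [3, 0, 0], [4.5, 0, 0], [4.5, 0, 0]]' --jaw '[0, 0, 0, 0]'

```text
t: 24.95
eef_pos: [0.5034, -0.0766, 0.3317]
ee_rot: [-0.521, 1.57, 2.579]
contact_force: [-0.3, -0.6, 0.5]
width: 0.0007
```

Call:
jog_arm --twist '[[0, 0, 0], [0, 0, 0], [0, 0, 0]]' --slide '[[0.5, 0, 0], [1, 0, 0], [1, 0, 0]]' --jaw '[0, 0, 0]'

```text
t: 25.2
eef_pos: [0.5035, -0.0766, 0.3309]
ee_rot: [-0.916, 1.57, 2.184]
contact_force: [0.3, 0.6, -0.4]
width: 0.0005
```

Call:
jog_arm --twist '[[0, 0, 0], [0, 0, 0], [0, 0, 0]]' --slide '[[0.5, 0, 0], [1, 0, 0], [1, 0, 0]]' --jaw '[0, 0, 0]'

```text
t: 25.45
eef_pos: [0.5035, -0.0766, 0.3299]
ee_rot: [-0.847, 1.57, 2.253]
contact_force: [0.4, -0.7, -0.0]
width: 0.0006
```

There is still no contact at TCP z=0.3299. On the way down the handle already needed 6 N at 0.3302, so the handle has stayed below that height and the pad remains compressed (estimated 6 to 9 N). Withdrawing and handing in.

Call:
jog_arm --twist '[[0, 0, 0], [0, 0, 0], [0, 0, 0], [0, 0, 0], [0, 0, 0], [0, 0, 0], [0, 0, 0], [0, 0, 0], [0, 0, 0], [0, 0, 0], [0, 0, 0], [0, 0, 0]]' --slide '[[-10, 0, 0], [-30, 0, 0], [-60, 0, 0], [-90, 0, 0], [-120, 0, 0], [-140, 20, 0], [-140, 50, 0], [-140, 80, 0], [-140, 100, 0], [-140, 100, 0], [-140, 100, 0], [-140, 100, 0]]' --jaw '[0, 0, 0, 0, 0, 0, 0, 0, 0, 0, 0, 0]'

```text
t: 26.45
eef_pos: [0.4995, -0.1754, 0.4704]
ee_rot: [-1.84, 1.57, 1.261]
contact_force: [-0.3, -0.3, 0.2]
width: 0.0002
```

```bash
python3 -c "
from bar import *
from cart import cart
st(); cart('top',x0=0,z0=60,name='t18'); bar('top'); st(); print(ctrl.job_done())
"
```

```text
t 26.45 pt(stand) [-168.7   -1.   280.4] a 0.001 F(stand) [-0.34  0.3   0.18] w 0.0002
top cart x,slope,z [ 7.7000e-02 -1.0000e-03  5.9711e+01] yrange [-91.1  78.1] 859
top theta 0.06 bar [-69.7 128.2] n 116 res 1.41 [-76. -25. 127.] [-61.  30. 142.]
t 26.55 pt(stand) [-168.3   -1.1  280.2] a 0.001 F(stand) [-0.12  0.39 -0.27] w 0.0005
the job is handed in; nothing more can be done
None
```

The cartridge is seated in the vee with the clamp pad bearing on it, and the job is handed in at t = 26.6 s. I rolled it along the deck between fingers set about 4–5 mm wider than it, held it back over the crest, and released it in the vee. I then pushed the clamp over by its handle and pressed until the handle force rose from about 1.6 N to 10 N.

**Cartridge:** the last top view puts it at x = 0.1 mm, z = 59.7 mm (0.7 mm below the seat line), about 6.5 mm off along the vee, direction error about 0.001 rad. The wrist and side cameras read up to 2.4 mm further along x and 2–3 mm low on z; I took that as camera calibration error.

**Pad force:** I never measured it directly. It was roughly 11–14 N at the hardest press, near the 15 N limit. A light re-approach found the handle still below the height where it had taken 6 N, so the pad should be holding roughly 6–9 N.

**Clamp push:** the first push slipped onto the top of the handle (27 N at the wrist), and the first downward press reached about 25 N. Neither happened near the cartridge.

**Bystanders:** they look unmoved in the last full view I examined. The detector found the seal ring, bowl, jar, bottle and wrench near their earlier positions. It missed the rinse cup, which the arm was covering, and the arm also partly hid the yellow cartridge, so I did not confirm those two.

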